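# Unstack the tiffin boxes and lay them out for lunch

## Robot

A 7-joint arm with a two-finger parallel gripper is mounted at the origin on the work surface. World frame = base frame: x ahead of the robot, y to its left, z up, the work surface at z = 0. Lengths are in m, angles in rad, forces in N, time in s.
With the tool pointing down it reaches from about 0.425 to 0.925 m from the base axis. Payload 6.8 kg.
Tool frame: the origin (TCP) lies on the centre line of the jaws, within the pads' length; the fingertips stand 14 mm ahead of it and the grasp point (between the pads) lies 5 mm behind it (r.tips_ahead is the distance from the TCP to the fingertips, in m); z points along the fingers, y is the line along which they close (so a half turn about z gives the same grasp; the last joint's range is limited). The gripper opens to 85 mm and grips with 20 to 120 N. Pads are 22 mm wide; open, the fingers measure 114 mm over their backs; the gripper's body (76 mm by 85 mm) begins 54 mm behind the grasp point. The pads swing forward as they close: fully open they stand 13 mm farther back than shut.
Start: joints at [-1.361, 0.477, 0.022, 1.555, -0.011, 1.109, -0.083], TCP at [0.211, 0.641, 0.245] pointing down, gripper open.
Joint ranges: [-2.96, 2.96], [-0.34, 2.1], [-1.41, 1.46], [0.24, 2.44], [-1.37, 4.51], [0.17, 1.92], [-2.96, 2.96]. Speed limits (rad/s): [2.39, 2.39, 3.14, 3.14, 3.14, 3.14, 3.14].

## Interface

Orientations are given as a rotation vector (axis times angle).
In Python, from bench import r, eyes gives the robot as it stands.
- The arm moves only by the tool step_arm, never from a script. Its argument "rows" is a list of rows, each a list of 6 numbers: the shift along the world's x, y, z in units of 60 cm (1.0 is 60 cm), then the turn, a rotation vector about the world's x, y, z in units of pi rad (1.0 is pi rad). In form: [[x, y, z, rx, ry, rz], ...]. A call has 1 to 5 rows; each row is the pose to reach, as a shift and turn from the pose commanded when the call began, turning the shorter way round; what a row does not reach only later rows make up. A row lasts 1/12 s, in which the tool goes at most 41.7 mm and 7.16 degrees, less where a joint would pass 70% of its speed; a pose out of reach is approached as far as the arm can. A call with a number of a shift or a turn outside -1 to 1 is refused whole. A call with a gripper value outside its range is refused whole. "jaw" is the closure, from 0 (fully open) to 1 (shut), set as the call begins (left out, the last holds). The fingers move at their own pace and stop on an object; "squeeze" is the grip in N (left out, the last holds). Time passes only in rows, so rows that repeat a pose let the fingers close. It gives the time, the measured TCP pose, the force, the opening and the grip force at its end, in the units of the state.
- r.get_obs(): the state, without advancing time (a new reading comes with each control period).
- eyes.grab_frame(name): name is "scene" or "side" or "wrist"; returns the picture (400x640x3 uint8, red, green, blue); there is no depth.
- eyes.camera_info(name): a dict with "mtx" (3x3 intrinsics, pixels), "extrinsics" (4x4, takes a point from camera to world coordinates); the wrist camera has in their place "tool_from_camera" (4x4, takes a point from camera to tool coordinates, whose origin is the TCP and whose axes are the flange's). Camera axes: x right, y down, z forward; pixel columns grow to the right and rows downward; lengths in m; the calibration is good to about 2 mm. A picture is of the moment at which its call begins: read the wrist's pose just before it. camera_info takes no time and is no camera call.
- r.hand_in(): hands the job in; it is judged then, once.
The state is a dict: "clock": time; "joints": joint angles; "qvel": joint speeds; "tau": joint torques, N m; "tcp_pos": TCP position; "orientation": TCP orientation; "contact_force": force on the tool from outside, world axes, zero at the start; "moment": the same for the moment, N m; "grip_width": finger opening in m; "gripper_force": force on a finger pad.
Only numpy, scipy, OpenCV 4.12 (cv2) and the standard library are available. Lean on these libraries where they do the work, as an engineer would, in place of code of your own. Each camera call takes 0.05 s, during which the arm holds its last target. There are 200 camera calls.

## Task

Lay out lunch: take the two stacks on the pine plank apart and set each tiffin box in the middle of the place mat that has the colour of its lid, lined up along the mat (either way round), and the white sauce dish in the middle of the round cork coaster. Tip neither the boxes nor the dish over on the way, and leave the bamboo steamer and the spice shaker where they stand.

Things in the scene. Friction and masses are not known exactly. Their poses are not given: they have to be found in the camera images.
- red_box: large oblong steel tiffin box, flat red lid: 140 long (its x) x 62 wide (its y) x 45 high, about 0.22 kg, closed, rigid, loose. Origin: centre of its underside, z up. Bottom of one of two stacks 176 apart on a fixed pine plank (18 thick, 150 x 330); its long side points roughly along world x. A smaller box stands centred on it, so only its ends show from above.
- blue_box: large oblong steel tiffin box, flat blue lid: 140 long (its x) x 62 wide (its y) x 45 high, about 0.22 kg, closed, rigid, loose. Origin: centre of its underside, z up. Bottom of one of two stacks 176 apart on a fixed pine plank (18 thick, 150 x 330); its long side points roughly along world x. A smaller box stands centred on it, so only its ends show from above.
- yellow_box: small oblong steel tiffin box with a flat yellow lid: 104 long (its x) x 62 wide (its y) x 40 high, about 0.16 kg, closed and rigid, loose. Origin at the centre of its underside, z up. It stands on the lid of one of the two large boxes; the sauce dish may stand on its lid.
- green_box: small oblong steel tiffin box with a flat green lid: 104 long (its x) x 62 wide (its y) x 40 high, about 0.16 kg, closed and rigid, loose. Origin at the centre of its underside, z up. It stands on the lid of one of the two large boxes; the sauce dish may stand on its lid.
- dish: white porcelain sauce dish, round, empty and open: 66 across at the rim with upright sides from 8 up, foot 52 across, 26 high, wall 4, about 0.09 kg, loose. Origin at the centre of its underside, z up. It stands on the middle of a small box, at the top of the stack whose bottom is the red-lidded box.
- red_mat: red silicone place mat lying flat, fixed: 160 long (its x) x 85 wide (its y) x 4 thick. Origin at the centre of its underside.
- blue_mat: blue silicone place mat lying flat, fixed: 160 long (its x) x 85 wide (its y) x 4 thick. Origin at the centre of its underside.
- yellow_mat: yellow silicone place mat lying flat, fixed: 160 long (its x) x 85 wide (its y) x 4 thick. Origin at the centre of its underside.
- green_mat: green silicone place mat lying flat, fixed: 160 long (its x) x 85 wide (its y) x 4 thick. Origin at the centre of its underside.
- coaster: round cork coaster lying flat, fixed: 100 across, 5 thick. Origin at the centre of its underside.
- steamer: bystander: small round bamboo steamer with its lid on, loose: 146 across, 87 high with the loop handle. Origin at the centre of its underside.
- shaker: bystander: grey plastic spice shaker with a black twist cap, loose: 45 across, 92 high. Origin at the centre of its underside.
Not all that is in view belongs to the job. What is shaped like the yellow_box but orange is not meant. Of the things shaped like the dish, the white one is meant.

How it is judged:
At the end, for the whole second after the job is handed in: Each box stands flat on the mat of its lid's colour, its centre within 13 mm of the mat's centre and its long side within 0.2 rad of the mat's long side (either way round); the dish stands upright on the cork coaster within 13 mm of its centre; all released and at rest (horizontal distance between red_box and red_mat below 0.013 m and z of red_box in the frame of red_mat below 0.008 m and angle between each of red_box, blue_box, yellow_box, green_box, dish's own z axis and vertical below 0.08 rad and linear speed of each of red_box, blue_box, yellow_box, green_box, dish below 0.02 m/s and angular speed of each of red_box, blue_box, yellow_box, green_box, dish below 0.2 rad/s and angle between the x axis of red_box and the x axis of red_mat, either way round below 0.2 rad and horizontal distance between blue_box and blue_mat below 0.013 m and z of blue_box in the frame of blue_mat below 0.008 m and angle between the x axis of blue_box and the x axis of blue_mat, either way round below 0.2 rad and horizontal distance between yellow_box and yellow_mat below 0.013 m and z of yellow_box in the frame of yellow_mat below 0.008 m and angle between the x axis of yellow_box and the x axis of yellow_mat, either way round below 0.2 rad and horizontal distance between green_box and green_mat below 0.013 m and z of green_box in the frame of green_mat below 0.008 m and angle between the x axis of green_box and the x axis of green_mat, either way round below 0.2 rad and horizontal distance between dish and coaster below 0.013 m and z of dish in the frame of coaster below 0.009 m); the robot touches nothing.
It fails at once if the bamboo steamer or the spice shaker is shifted by more than 20 mm or tipped (distance of any of steamer, shaker from where it was at the start of the episode above 0.02 m or angle between any of steamer, shaker's own z axis and vertical above 0.3 rad).
It fails at once if a box or the dish is tilted by more than 0.5 rad (about 30 degrees) (angle between any of red_box, blue_box, yellow_box, green_box, dish's own z axis and vertical above 0.5 rad).
It also fails if it takes over 133 s, if anything falls off the work surface, if the arm or the gripper's body presses on something with over 40 N, if the wrist force passes 120 N, or if a joint passes its speed limit or range.

## Working session

There is one attempt and no reset: what is moved stays moved. The work goes in short steps, Python scripts to look and compute and a tool call to move; the robot and the scene stay as the last step left them, time stands still between calls to the robot, and variables do not carry over. Pictures are saved under pics/ and viewed, at most 14 in all, crops included, and the job is handed in when it is done.

Besides the shell and the picture viewer there is one more tool, called after ">>>" by a JSON object that holds its "api" and its "payload", one argument or row to a line. step_arm: Moves the arm, as the interface text tells. Shifts and turns lie within -1 to 1; 1 stands for 60 cm of shift or pi rad of turn. Its arguments: {"type":"object","properties":{"rows":{"type":"array"},"jaw":{"type":"number"},"squeeze":{"type":"number"}},"required":["rows"]}

```bash
ls; mkdir -p pics; python3 - <<'E'
from bench import r, eyes
import cv2,numpy as np
o=r.get_obs();print(o, r.tips_ahead)
for n in("scene","side"):
    cv2.imwrite(f"pics/{n}0.png",eyes.grab_frame(n)[:,:,::-1]);c=eyes.camera_info(n);print(n,c)
print(eyes.camera_info("wrist"))
E
```

```text
pics
{'clock': 0.0, 'joints': array([-1.36109009,  0.47777189,  0.02237712,  1.55646583, -0.01148309,
        1.10928885, -0.08312322]), 'qvel': array([ 0.00019073,  0.00027034, -0.00039664,  0.00095859, -0.00141583,
        0.00104525,  0.00074986]), 'tau': array([-4.47925877e-04, -5.96452868e+01,  1.60805661e+00, -2.81191188e+01,
        1.25264993e-02,  9.30552604e-03,  1.46150126e-05]), 'tcp_pos': array([0.21078767, 0.64064507, 0.24433927]), 'orientation': array([-4.97133899e-01, -3.10188572e+00,  2.82931320e-03]), 'contact_force': array([-0.54526855,  0.33906509, -0.06448773]), 'moment': array([-0.05937717, -0.00336502, -0.05318454]), 'gripper_force': 0.0, 'grip_width': 0.08565503483234205} 0.014
scene {'mtx': array([[401.41637705,   0.        , 315.50026814],
       [  0.        , 401.41637705, 195.65243181],
       [  0.        ,   0.        ,   1.        ]]), 'extrinsics': array([[-4.21741931e-01,  6.60492143e-01, -6.21195519e-01,
         1.30427078e+00],
       [ 9.06715612e-01,  3.07772619e-01, -2.88344958e-01,
         3.04286893e-01],
       [ 7.37392686e-04, -6.84854834
[... 388 characters left out ...]
0.48733031, -0.55773474,  0.67189368, -0.92679288],
       [-0.01988136, -0.7621595 , -0.64708395,  1.00225599],
       [ 0.        ,  0.        ,  0.        ,  1.        ]])}
{'mtx': array([[355.57913077,   0.        , 320.0492665 ],
       [  0.        , 355.57913077, 193.85591614],
       [  0.        ,   0.        ,   1.        ]]), 'tool_from_camera': array([[-2.25613926e-03, -9.61186118e-01, -2.75891566e-01,
         7.11869858e-02],
       [ 9.99997230e-01, -1.98340719e-03, -1.26756159e-03,
         3.01472274e-04],
       [ 6.71157291e-04, -2.75893661e-01,  9.61187930e-01,
        -1.28636751e-01],
       [ 0.00000000e+00,  0.00000000e+00,  0.00000000e+00,
         1.00000000e+00]])}
```

View pics/scene0.png

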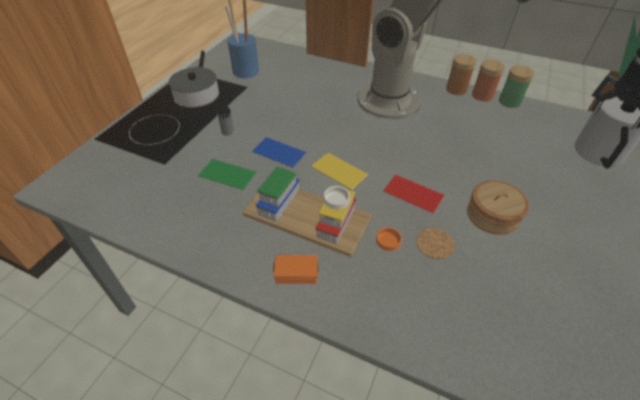

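View pics/side0.png

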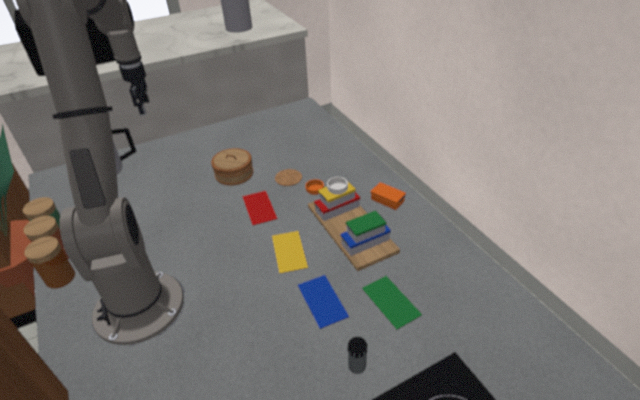

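The scene view shows green on blue (~278,190) and dish/yellow/red (~336,210) on the plank. The mats are at (228,174), (279,151), (340,170) and (414,193), the coaster at (435,243), and the steamer (498,205) and shaker (226,120) stand clear. The side view shows the same arrangement.

```bash
cat > h.py <<'E'
from bench import r, eyes
import cv2,numpy as np
from scipy.spatial.transform import Rotation as R
def pose(n,o=None):
    c=eyes.camera_info(n)
    if n!="wrist": return c["mtx"],c["extrinsics"]
    T=np.eye(4);T[:3,:3]=R.from_rotvec(o["orientation"]).as_matrix();T[:3,3]=o["tcp_pos"]
    return c["mtx"],T@c["tool_from_camera"]
def cast(K,E,uv,z):
    uv=np.atleast_2d(np.asarray(uv,float));d=np.c_[uv,np.ones(len(uv))]@np.linalg.inv(K).T@E[:3,:3].T
    return E[:3,3]+d*((z-E[2,3])/d[:,2])[:,None]
HUE={"red":[(0,5),(174,180)],"orange":[(6,13)],"yellow":[(20,32)],"green":[(50,75)],"blue":[(105,125)]}
def mask(im,c,s=120,v=50):
    h=cv2.cvtColor(im,cv2.COLOR_RGB2HSV);m=0
    for a,b in HUE[c]: m=m|cv2.inRange(h,(a,s,v),(b,255,255))
    return m
def blobs(im,c,amin=80,**k):
    cs,_=cv2.findContours(mask(im,c,**k),cv2.RETR_EXTERNAL,cv2.CHAIN_APPROX_NONE)
    return sorted([x[:,0,:] for x in cs if cv2.contourArea(x)>amin],key=lambda x:-cv2.contourArea(x))
def rect(K,E,ct,z):
    p=cast(K,E,ct,z)[:,:2]
    (c,(w,h),a)=cv2.minAreaRect((p*1000).astype(np.float32))
    if w<h: w,h,a=h,w,a+90
    a=(a+90)%180-90
    return np.round([c[0],c[1],w,h,a],1)
E
python3 - <<'E'
from h import *
for n in("scene","side"):
    im=cv2.cvtColor(cv2.imread(f"pics/{n}0.png"),cv2.COLOR_BGR2RGB);K,E=pose(n)
    for c in HUE:
        for b in blobs(im,c):
            m=b.mean(0).round()
            print(n,c,m,*[(z,list(rect(K,E,b,z/1000))) for z in (4,63,103)])
E
```

```text
scene red [414. 193.] (4, [np.float64(438.0), np.float64(221.1), np.float64(157.9), np.float64(83.6), np.float64(81.4)]) (63, [np.float64(497.4), np.float64(226.8), np.float64(147.1), np.float64(77.9), np.float64(81.4)]) (103, [np.float64(537.8), np.float64(230.7), np.float64(139.7), np.float64(74.0), np.float64(81.4)])
scene red [328. 229.] (4, [np.float64(670.2), np.float64(47.2), np.float64(63.4), np.float64(27.8), np.float64(-88.4)]) (63, [np.float64(713.7), np.float64(64.9), np.float64(59.1), np.float64(25.9), np.float64(-88.4)]) (103, [np.float64(743.2), np.float64(76.8), np.float64(56.1), np.float64(24.6), np.float64(-88.4)])
scene orange [296. 268.] (4, [np.float64(820.8), np.float64(24.4), np.float64(108.7), np.float64(82.3), np.float64(-65.0)]) (63, [np.float64(854.0), np.float64(43.6), np.float64(101.3), np.float64(76.6), np.float64(-65.0)]) (103, [np.float64(876.5), np.float64(56.6), np.float64(96.2), np.float64(72.8), np.float64(-65.0)])
scene orange [389. 239.] (4, [np.float64(631.8), np.float64(207.5), np.float64(74.6), np.float64(61.6), np.float64(19.0)]) (63, [np.flo
[... 6650 characters left out ...]
float64(103.0), np.float64(61.2), np.float64(0.1)])
side blue [322. 301.] (4, [np.float64(442.1), np.float64(-231.5), np.float64(158.5), np.float64(83.6), np.float64(85.6)]) (63, [np.float64(423.0), np.float64(-272.6), np.float64(149.1), np.float64(78.7), np.float64(85.6)]) (103, [np.float64(410.0), np.float64(-300.4), np.float64(142.8), np.float64(75.3), np.float64(85.6)])
side blue [366. 238.] (4, [np.float64(683.1), np.float64(-69.8), np.float64(148.4), np.float64(67.0), np.float64(-1.4)]) (63, [np.float64(649.7), np.float64(-120.5), np.float64(139.6), np.float64(63.0), np.float64(-1.4)]) (103, [np.float64(627.1), np.float64(-154.8), np.float64(133.7), np.float64(60.4), np.float64(-1.4)])
```

```bash
python3 - <<'E'
from h import *
roi={"scene":{"coaster":(410,222,460,262),"dish":(318,182,355,212)},"side":{"coaster":(272,165,304,189),"dish":(324,174,352,196)}}
for n in roi:
    im=cv2.cvtColor(cv2.imread(f"pics/{n}0.png"),cv2.COLOR_BGR2RGB);K,E=pose(n);hsv=cv2.cvtColor(im,cv2.COLOR_RGB2HSV)
    for k,(a,b,c,d) in roi[n].items():
        m=cv2.inRange(hsv,(5,60,60),(25,255,255)) if k=="coaster" else cv2.inRange(hsv,(0,0,175),(180,70,255))
        w=np.zeros_like(m);w[b:d,a:c]=m[b:d,a:c]
        cs,_=cv2.findContours(w,cv2.RETR_EXTERNAL,cv2.CHAIN_APPROX_NONE);p=max(cs,key=len)[:,0]
        print(n,k,p.mean(0),p.min(0),p.max(0),[list(rect(K,E,p,z)) for z in ((.005,) if k=="coaster" else (.129,))])
E
```

```text
scene coaster [435.2371134  243.13402062] [416 228] [454 258] [[np.float64(593.3), np.float64(322.9), np.float64(99.9), np.float64(98.0), np.float64(-65.0)]]
scene dish [334.2244898  197.16326531] [325 192] [343 202] [[np.float64(663.4), np.float64(55.1), np.float64(47.9), np.float64(30.2), np.float64(77.0)]]
side coaster [288.         177.01612903] [275 169] [301 185] [[np.float64(593.6), np.float64(321.3), np.float64(96.9), np.float64(96.9), np.float64(59.4)]]
side dish [337.5        185.73333333] [330 183] [345 188] [[np.float64(649.4), np.float64(46.0), np.float64(46.6), np.float64(25.2), np.float64(-30.6)]]
```

>>> {"api": "step_arm", "payload": {
  "rows": [
    [0.3, -0.2, 0.05, 0, 0, -0.2],
    [0.3, -0.2, 0.05, 0, 0, -0.2],
    [0.3, -0.2, 0.05, 0, 0, -0.2],
    [0.3, -0.2, 0.05, 0, 0, -0.2],
    [0.3, -0.2, 0.05, 0, 0, -0.2]
  ],
  "jaw": 0,
  "squeeze": 40
}}

```text
clock: 0.52
tcp_pos: [0.3838, 0.5252, 0.2739]
orientation: [-1.435, -2.795, 0.001]
contact_force: [1.1, 0.7, 0.2]
grip_width: 0.0856
gripper_force: 0.0
```

>>> {"api": "step_arm", "payload": {
  "rows": [
    [0.15, -0.27, 0.01, 0, 0, -0.2],
    [0.15, -0.27, 0.01, 0, 0, -0.2],
    [0.15, -0.27, 0.01, 0, 0, -0.2],
    [0.15, -0.27, 0.01, 0, 0, -0.2],
    [0.15, -0.27, 0.01, 0, 0, -0.2]
  ]
}}

```text
clock: 0.93
tcp_pos: [0.4759, 0.3581, 0.2802]
orientation: [2.231, 2.208, -0.001]
contact_force: [0.3, -0.4, -0.1]
grip_width: 0.0854
gripper_force: 0.0
```

>>> {"api": "step_arm", "payload": {
  "rows": [
    [0.15, -0.25, 0, 0, 0, -0.2],
    [0.15, -0.25, 0, 0, 0, -0.2],
    [0.15, -0.25, 0, 0, 0, -0.2],
    [0.15, -0.25, 0, 0, 0, -0.2],
    [0.15, -0.25, 0, 0, 0, -0.2]
  ]
}}

```text
clock: 1.35
tcp_pos: [0.5658, 0.2059, 0.2804]
orientation: [2.803, 1.41, 0.001]
contact_force: [0.3, 0.5, 0.7]
grip_width: 0.0853
gripper_force: 0.0
```

>>> {"api": "step_arm", "payload": {
  "rows": [
    [0.15, -0.25, 0, 0, 0, -0.2],
    [0.15, -0.25, 0, 0, 0, -0.2],
    [0.15, -0.25, 0, 0, 0, -0.2],
    [0.15, -0.25, 0, 0, 0, -0.2],
    [0.15, -0.25, 0, 0, 0, -0.2]
  ]
}}

```text
clock: 1.77
tcp_pos: [0.6545, 0.0558, 0.2803]
orientation: [3.099, 0.482, 0.002]
contact_force: [-0.4, -0.9, -0.4]
grip_width: 0.0859
gripper_force: 0.0
```

>>> {"api": "step_arm", "payload": {
  "rows": [
    [-0.006, 0.002, 0, 0, 0, -0.098],
    [-0.006, 0.002, 0, 0, 0, -0.098],
    [-0.006, 0.002, 0, 0, 0, -0.098],
    [-0.006, 0.002, 0, 0, 0, -0.098]
  ]
}}

```text
clock: 2.1
tcp_pos: [0.6487, 0.0661, 0.2792]
orientation: [3.141, 0.022, -0.002]
contact_force: [-1.3, 0.1, -0.1]
grip_width: 0.0857
gripper_force: 0.0
```

```bash
python3 - <<'E'
from h import *
o=r.get_obs();im=eyes.grab_frame("wrist");cv2.imwrite("pics/w1.png",im[:,:,::-1]);K,E=pose("wrist",o)
print(o["tcp_pos"],o["orientation"])
for c,z in (("red",.063),("yellow",.103),("green",.103),("blue",.063)):
    for b in blobs(im,c,300): print(c,b.min(0),b.max(0),rect(K,E,b,z))
h=cv2.cvtColor(im,cv2.COLOR_RGB2HSV);m=cv2.inRange(h,(0,0,140),(180,60,255));cs,_=cv2.findContours(m,cv2.RETR_EXTERNAL,cv2.CHAIN_APPROX_NONE)
for p in cs:
    if cv2.contourArea(p)>1000: print("white",p[:,0].min(0),p[:,0].max(0),rect(K,E,p[:,0],.129))
E
```

```text
[0.64871292 0.06607367 0.27922021] [ 3.14088926e+00  2.18865120e-02 -1.86017914e-03]
red [195 287] [264 347] [473.6 166.7  73.2  71.7  -8.5]
red [292  88] [357 110] [711.5  62.9  60.7  19.5 -86.9]
yellow [315 271] [438 353] [507.5   4.5 121.   64.4  74.6]
yellow [287 109] [360 161] [682.   63.6  61.7  42.3 -86.9]
yellow [292 194] [361 226] [614.5  60.1  62.5  30.5 -89.4]
green [478 114] [572 230] [ 649.6 -111.6  103.    65.    -1.2]
green [575 165] [639 233] [ 627.3 -197.1   63.5   58.9    2.5]
blue [489 281] [612 326] [ 491.7 -186.6  136.9   50.4   85.6]
blue [460  92] [547 231] [ 6.494e+02 -1.118e+02  1.395e+02  6.450e+01 -6.000e-01]
white [288 136] [369 213] [652.6  59.9  65.2  63.5 -89.4]
```

View pics/w1.png

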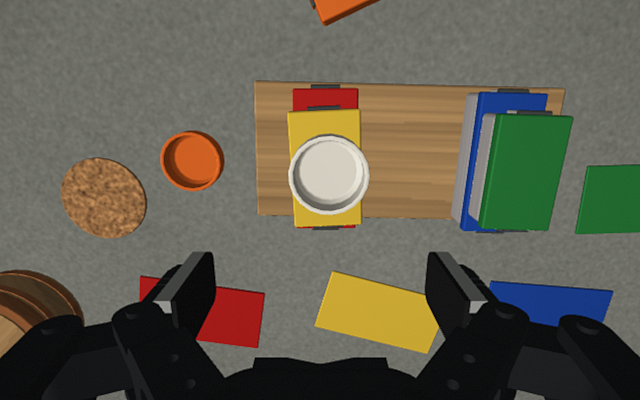

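The wrist view shows the dish centred at about (329,174) on the yellow box, which stands on red. Green on blue is at (525,172) and the coaster at (103,198). The heights and sizes agree with the given ones.

>>> {"api": "step_arm", "payload": {
  "rows": [
    [0.006, -0.01, -0.06, 0, 0, 0.004],
    [0.006, -0.01, -0.12, 0, 0, 0.004],
    [0.006, -0.01, -0.15, 0, 0, 0.004],
    [0.006, -0.01, -0.15, 0, 0, 0.004]
  ]
}}

```text
clock: 2.48
tcp_pos: [0.6495, 0.0604, 0.1852]
orientation: [3.14, 0.049, -0.013]
contact_force: [-0.8, 0.6, -0.7]
grip_width: 0.0853
gripper_force: 0.0
```

>>> {"api": "step_arm", "payload": {
  "rows": [
    [0.005, -0.001, -0.05, 0, 0, 0],
    [0.005, -0.001, -0.09, 0, 0, 0],
    [0.005, -0.001, -0.11, 0, 0, 0],
    [0.005, -0.001, -0.11, 0, 0, 0]
  ]
}}

```text
clock: 2.82
tcp_pos: [0.6544, 0.0597, 0.1223]
orientation: [3.141, 0.047, -0.005]
contact_force: [-0.6, -0.5, -0.6]
grip_width: 0.0859
gripper_force: 0.0
```

>>> {"api": "step_arm", "payload": {
  "rows": [
    [0, 0, 0, 0, 0, 0],
    [0, 0, 0, 0, 0, 0],
    [0, 0, 0, 0, 0, 0],
    [0, 0, 0, 0, 0, 0],
    [0, 0, 0, 0, 0, 0]
  ],
  "jaw": 0.6,
  "squeeze": 20
}}

```text
clock: 3.23
tcp_pos: [0.6569, 0.0593, 0.1262]
orientation: [-3.141, -0.045, -0.005]
contact_force: [-1.7, -0.3, 6.0]
grip_width: 0.0658
gripper_force: 22.9
```

>>> {"api": "step_arm", "payload": {
  "rows": [
    [0, 0, 0.05, 0, 0, 0],
    [0, 0, 0.1, 0, 0, 0],
    [-0.01, 0.05, 0.12, 0, 0, 0],
    [-0.02, 0.11, 0.12, 0, 0, 0],
    [-0.033, 0.17, 0.12, 0, 0, 0]
  ]
}}

```text
clock: 3.65
tcp_pos: [0.6371, 0.1615, 0.1986]
orientation: [-3.14, -0.041, -0.007]
contact_force: [0.3, 1.1, -1.1]
grip_width: 0.0657
gripper_force: 23.2
```

>>> {"api": "step_arm", "payload": {
  "rows": [
    [-0.016, 0.068, 0, 0, 0, 0],
    [-0.032, 0.136, 0, 0, 0, 0],
    [-0.048, 0.204, 0, 0, 0, 0],
    [-0.06, 0.255, 0, 0, 0, 0],
    [-0.063, 0.267, 0, 0, 0, 0]
  ]
}}

```text
clock: 4.07
tcp_pos: [0.5952, 0.3307, 0.196]
orientation: [-3.137, -0.061, 0.001]
contact_force: [0.3, 0.9, -0.7]
grip_width: 0.0658
gripper_force: 23.2
```

>>> {"api": "step_arm", "payload": {
  "rows": [
    [0, 0, 0, 0, 0, 0],
    [0, 0, 0, 0, 0, 0]
  ]
}}

```text
clock: 4.23
tcp_pos: [0.5983, 0.3211, 0.1965]
orientation: [3.141, 0.046, 0.002]
contact_force: [-0.3, -0.2, -1.0]
grip_width: 0.0659
gripper_force: 23.2
```

```bash
python3 - <<'E'
from h import *
o=r.get_obs();im=eyes.grab_frame("wrist");cv2.imwrite("pics/w2.png",im[:,:,::-1]);K,E=pose("wrist",o)
print(o["tcp_pos"],o["orientation"],o["contact_force"])
h=cv2.cvtColor(im,cv2.COLOR_RGB2HSV)
for nm,m,z in(("white",cv2.inRange(h,(0,0,140),(180,60,255)),o["tcp_pos"][2]+.010),("cork",cv2.inRange(h,(5,60,60),(25,255,255)),.005)):
  cs,_=cv2.findContours(m,cv2.RETR_EXTERNAL,cv2.CHAIN_APPROX_NONE)
  for p in cs:
    if cv2.contourArea(p)>1000: print(nm,p[:,0].min(0),p[:,0].max(0),rect(K,E,p[:,0],z))
E
```

```text
[0.59826436 0.3210677  0.19646489] [3.14073031e+00 4.56144858e-02 1.50634989e-03] [-0.25869778 -0.17578498 -0.99966542]
white [238 206] [402 352] [598.3 321.7  61.2  61.1 -88.4]
cork [226 302] [264 370] [417.1 396.2  80.3  40.7  18.1]
cork [561 272] [639 365] [445.9  11.  110.6  86.   74.8]
cork [127 266] [196 312] [473.1 479.8  88.5  28.1 -49.6]
cork [264 123] [371 206] [602.3 324.1  99.   76.9 -87.8]
cork [413  87] [497 166] [639.8 202.8  74.9  69.4 -88.5]
cork [513  20] [639 202] [651.8 101.3 155.1  77.9  -0.9]
```

View pics/w2.png

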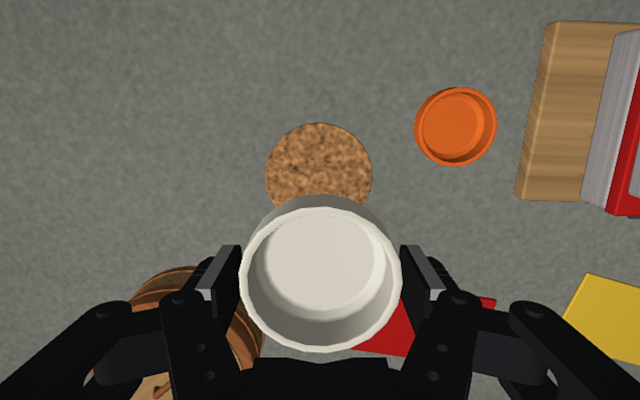

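The dish is held level and centred at (320,280), with the coaster below it at (318,175). It needs about 6 mm of shift in -x.

>>> {"api": "step_arm", "payload": {
  "rows": [
    [-0.01, 0.002, -0.06, 0, 0, 0],
    [-0.01, 0.002, -0.12, 0, 0, 0],
    [-0.01, 0.002, -0.18, 0, 0, 0],
    [-0.01, 0.002, -0.23, 0, 0, 0],
    [-0.01, 0.002, -0.25, 0, 0, 0]
  ]
}}

```text
clock: 4.7
tcp_pos: [0.5906, 0.319, 0.0421]
orientation: [3.137, 0.039, -0.007]
contact_force: [-1.0, -1.4, -1.4]
grip_width: 0.0657
gripper_force: 23.2
```

>>> {"api": "step_arm", "payload": {
  "rows": [
    [0, 0, -0.01, 0, 0, 0],
    [0, 0, -0.02, 0, 0, 0],
    [0, 0, -0.025, 0, 0, 0],
    [0, 0, -0.025, 0, 0, 0]
  ]
}}

```text
clock: 5.03
tcp_pos: [0.593, 0.3226, 0.0321]
orientation: [-3.141, -0.044, -0.003]
contact_force: [-0.1, -0.7, -1.7]
grip_width: 0.0656
gripper_force: 23.2
```

>>> {"api": "step_arm", "payload": {
  "rows": [
    [0, 0, -0.004, 0, 0, 0],
    [0, 0, -0.008, 0, 0, 0],
    [0, 0, -0.008, 0, 0, 0]
  ]
}}

```text
clock: 5.28
tcp_pos: [0.5931, 0.3233, 0.0282]
orientation: [-3.14, -0.045, -0.003]
contact_force: [-2.5, -0.2, 8.0]
grip_width: 0.0659
gripper_force: 23.8
```

>>> {"api": "step_arm", "payload": {
  "rows": [
    [0, 0, -0.003, 0, 0, 0],
    [0, 0, -0.003, 0, 0, 0]
  ]
}}

```text
clock: 5.45
tcp_pos: [0.5931, 0.3233, 0.0281]
orientation: [-3.139, -0.045, -0.002]
contact_force: [-7.4, -2.4, 21.5]
grip_width: 0.0659
gripper_force: 24.8
```

>>> {"api": "step_arm", "payload": {
  "rows": [
    [0, 0, 0.003, 0, 0, 0],
    [0, 0, 0.003, 0, 0, 0],
    [0, 0, 0.003, 0, 0, 0],
    [0, 0, 0.003, 0, 0, 0],
    [0, 0, 0.003, 0, 0, 0]
  ],
  "jaw": 0
}}

```text
clock: 5.87
tcp_pos: [0.5918, 0.3228, 0.0259]
orientation: [3.141, 0.045, -0.0]
contact_force: [-0.1, -0.8, -0.2]
grip_width: 0.0855
gripper_force: 0.0
```

>>> {"api": "step_arm", "payload": {
  "rows": [
    [0, 0, 0.04, 0, 0, 0],
    [0, 0, 0.1, 0, 0, 0],
    [0, 0, 0.16, 0, 0, 0],
    [0, 0, 0.23, 0, 0, 0],
    [0, 0, 0.3, 0, 0, 0]
  ]
}}

```text
clock: 6.28
tcp_pos: [0.5915, 0.3223, 0.2066]
orientation: [3.14, 0.044, -0.002]
contact_force: [1.3, 0.9, -0.2]
grip_width: 0.0854
gripper_force: 0.0
```

>>> {"api": "step_arm", "payload": {
  "rows": [
    [0, 0, 0.07, 0, 0, 0],
    [0, 0, 0.07, 0, 0, 0],
    [0, 0, 0.07, 0, 0, 0],
    [0, 0, 0.07, 0, 0, 0]
  ]
}}

```text
clock: 6.62
tcp_pos: [0.5915, 0.3228, 0.2468]
orientation: [3.141, 0.045, -0.001]
contact_force: [0.1, -0.1, -0.8]
grip_width: 0.0854
gripper_force: 0.0
```

```bash
python3 - <<'E'
from h import *
o=r.get_obs();im=eyes.grab_frame("wrist");cv2.imwrite("pics/w3.png",im[:,:,::-1]);K,E=pose("wrist",o)
print(o["tcp_pos"],o["orientation"])
h=cv2.cvtColor(im,cv2.COLOR_RGB2HSV)
for nm,m,z in(("white",cv2.inRange(h,(0,0,140),(180,60,255)),.031),("cork",cv2.inRange(h,(5,60,60),(25,255,255)),.005)):
  cs,_=cv2.findContours(m,cv2.RETR_EXTERNAL,cv2.CHAIN_APPROX_NONE)
  for p in cs:
    if cv2.contourArea(p)>1000: print(nm,p[:,0].min(0),p[:,0].max(0),rect(K,E,p[:,0],z))
for c,z in (("red",.004),("red",.063),("yellow",.103),("yellow",.004)):
    for b in blobs(im,c,300): print(c,z,b.min(0),b.max(0),rect(K,E,b,z))
E
```

```text
[0.59149636 0.32282783 0.24676596] [ 3.14126653e+00  4.50575886e-02 -1.45332507e-03]
white [287 134] [353 198] [589.  323.5  65.2  64.3 -88.5]
white [587  48] [632 175] [646.2  52.8 117.4  21.8   3.2]
white [550  31] [599 183] [648.6  86.9 139.7  19.9   1. ]
cork [525 245] [639 339] [439.7 -11.  155.5  85.9  74.6]
cork [124 239] [272 377] [412.9 440.7 175.2 155.   48.6]
cork [273 111] [367 204] [591.5 322.9  99.4  98.8  44.7]
cork [403  80] [475 149] [640.1 203.4  73.9  68.8 -88.5]
cork [606  43] [639 183] [640.3  16.  143.2  34.3  15.5]
cork [492  22] [602 181] [652.   99.4 154.3  80.7  -0.7]
red 0.004 [331 248] [440 328] [438.2 233.1 136.7  85.1  81.6]
red 0.004 [568  23] [639 190] [648.5  18.3 165.5  78.5   1.5]
red 0.063 [331 248] [440 328] [473.6 247.7 115.   71.6  81.6]
red 0.063 [568  23] [639 190] [650.5  67.1 139.2  66.1   1.5]
yellow 0.103 [526 245] [639 338] [498.3  78.1 113.4  62.4  74.6]
yellow 0.103 [607  44] [639 182] [645.6  97.4 104.8  24.5  15.5]
yellow 0.004 [526 245] [639 338] [439.2 -11.8 154.6  85.1  74.6]
yellow 0.004 [607  44] [639 182] [640.1  14.5 142.9  33.4  15.5]
```

>>> {"api": "step_arm", "payload": {
  "rows": [
    [0.016, -0.068, 0, 0, 0, 0],
    [0.032, -0.136, 0, 0, 0, 0],
    [0.048, -0.204, 0, 0, 0, 0],
    [0.064, -0.272, 0, 0, 0, 0],
    [0.08, -0.34, 0, 0, 0, 0]
  ]
}}

```text
clock: 7.08
tcp_pos: [0.6388, 0.1182, 0.2453]
orientation: [3.14, 0.045, -0.005]
contact_force: [0.4, -0.1, 0.4]
grip_width: 0.0855
gripper_force: 0.0
```

>>> {"api": "step_arm", "payload": {
  "rows": [
    [0.016, -0.068, -0.03, 0, 0, 0],
    [0.019, -0.095, -0.08, 0, 0, 0],
    [0.019, -0.096, -0.13, 0, 0, 0],
    [0.019, -0.096, -0.15, 0, 0, 0],
    [0.019, -0.096, -0.15, 0, 0, 0]
  ]
}}

```text
clock: 7.5
tcp_pos: [0.6481, 0.0629, 0.1527]
orientation: [3.14, 0.045, -0.014]
contact_force: [-0.1, 0.6, 1.0]
grip_width: 0.0856
gripper_force: 0.0
```

```bash
python3 - <<'E'
from h import *
o=r.get_obs();im=eyes.grab_frame("wrist");K,E=pose("wrist",o)
print(o["tcp_pos"],o["orientation"])
for c,z in (("red",.063),("yellow",.103),("green",.103),("blue",.063)):
    for b in blobs(im,c,300): print(c,z,b.min(0),b.max(0),rect(K,E,b,z))
E
```

```text
[0.64807272 0.06293563 0.15265185] [ 3.14023     0.04490779 -0.01353104]
red 0.063 [273  84] [376 119] [710.7  62.9  61.2  20.1 -88.5]
red 0.063 [210 358] [238 377] [519.8 129.9  20.3  16.9  29.4]
yellow 0.103 [259 118] [383 304] [651.9  61.9 104.1  61.4   3.1]
yellow 0.103 [321 334] [429 377] [560.9  28.1  62.8  21.8  75. ]
green 0.103 [560 130] [639 313] [646.3 -86.3 112.5  43.9  15.9]
blue 0.063 [519  94] [639 300] [ 649.8 -101.9  139.1   50.2   -0.7]
```

>>> {"api": "step_arm", "payload": {
  "rows": [
    [0.006, -0.001, -0.05, 0, 0, 0.005],
    [0.006, -0.001, -0.09, 0, 0, 0.005],
    [0.006, -0.001, -0.113, 0, 0, 0.005],
    [0.006, -0.001, -0.113, 0, 0, 0.005]
  ]
}}

```text
clock: 7.88
tcp_pos: [0.6534, 0.0634, 0.0877]
orientation: [3.141, 0.073, -0.006]
contact_force: [-0.5, 0.1, -0.5]
grip_width: 0.0856
gripper_force: 0.0
```

>>> {"api": "step_arm", "payload": {
  "rows": [
    [0, 0, 0, 0, 0, 0],
    [0, 0, 0, 0, 0, 0],
    [0, 0, 0, 0, 0, 0],
    [0, 0, 0, 0, 0, 0],
    [0, 0, 0, 0, 0, 0]
  ],
  "jaw": 0.7,
  "squeeze": 40
}}

```text
clock: 8.3
tcp_pos: [0.6562, 0.0619, 0.0919]
orientation: [-3.14, -0.07, -0.005]
contact_force: [-1.0, -0.2, 7.1]
grip_width: 0.0616
gripper_force: 45.6
```

>>> {"api": "step_arm", "payload": {
  "rows": [
    [0, 0, 0.06, 0, 0, 0],
    [0, 0, 0.12, 0, 0, 0],
    [-0.03, -0.01, 0.13, 0, 0, 0.04],
    [-0.06, -0.03, 0.13, 0, 0, 0.08],
    [-0.1, -0.05, 0.13, 0, 0, 0.12]
  ]
}}

```text
clock: 8.72
tcp_pos: [0.5957, 0.0319, 0.1693]
orientation: [3.07, 0.665, 0.006]
contact_force: [-0.1, -1.1, -1.1]
grip_width: 0.061
gripper_force: 44.9
```

>>> {"api": "step_arm", "payload": {
  "rows": [
    [-0.06, -0.02, 0, 0, 0, 0.04],
    [-0.12, -0.04, 0, 0, 0, 0.08],
    [-0.18, -0.06, 0, 0, 0, 0.12],
    [-0.23, -0.07, 0, 0, 0, 0.16],
    [-0.256, -0.08, 0, 0, 0, 0.2]
  ]
}}

```text
clock: 9.13
tcp_pos: [0.4368, -0.0173, 0.1676]
orientation: [-2.717, -1.572, 0.002]
contact_force: [0.2, -0.3, -1.4]
grip_width: 0.0612
gripper_force: 44.9
```

>>> {"api": "step_arm", "payload": {
  "rows": [
    [0, 0, 0, 0, 0, 0.04],
    [0, 0, 0, 0, 0, 0.08],
    [0, 0, 0, 0, 0, 0.083],
    [0, 0, 0, 0, 0, 0.083]
  ]
}}

```text
clock: 9.47
tcp_pos: [0.4414, -0.0164, 0.1682]
orientation: [2.499, 1.903, 0.002]
contact_force: [0.8, -0.2, -1.0]
grip_width: 0.0612
gripper_force: 44.9
```

```bash
cat > look.py <<'E'
from h import *
import sys
# args: colour, lid height above tcp ; prints held lid and mat in world
c=sys.argv[1];dz=float(sys.argv[2])
o=r.get_obs();im=eyes.grab_frame("wrist");K,E=pose("wrist",o)
t=o["tcp_pos"];a=np.degrees(R.from_rotvec(o["orientation"]).as_matrix()[:2,1]@[1,1j]*1) if 0 else np.degrees(np.arctan2(*R.from_rotvec(o["orientation"]).as_matrix()[1::-1,1]))
print("tcp",t.round(4),"tool y deg",a.round(1),"F",o["contact_force"].round(1))
for b in blobs(im,c,300): print(c,b.min(0),b.max(0),"held",rect(K,E,b,t[2]+dz),"mat",rect(K,E,b,.004))
cv2.imwrite("pics/"+sys.argv[3]+".png",im[:,:,::-1])
E
python3 look.py yellow 0.011 y2
```

```text
tcp [ 0.4414 -0.0164  0.1682] tool y deg -15.4 F [ 0.8 -0.2 -1. ]
yellow [228 154] [409 369] held [441.8  -9.6  87.   61.2  74.9] mat [ 416.2 -100.9  216.6  152.4   74.9]
yellow [264  81] [371 147] held [456.4  45.   34.   20.9 -15.5] mat [452.5  35.   84.6  52.  -15.5]
```

View pics/y2.png

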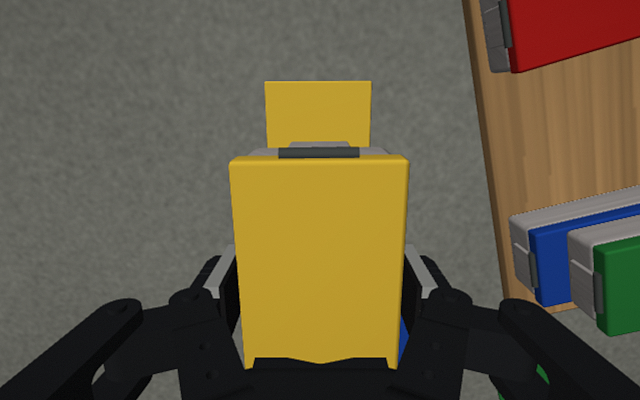

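The held yellow box is level, its lid spanning (228..409, 154..369), and the mat's far end shows at (318,114), in line with it. It is within about 1 mm of the mat's centre, so I lower it.

>>> {"api": "step_arm", "payload": {
  "rows": [
    [0, 0, -0.06, 0, 0, 0],
    [0, 0, -0.12, 0, 0, 0],
    [0, 0, -0.17, 0, 0, 0],
    [0, 0, -0.21, 0, 0, 0],
    [0, 0, -0.21, 0, 0, 0]
  ]
}}

```text
clock: 9.93
tcp_pos: [0.4386, -0.0165, 0.0382]
orientation: [-2.496, -1.902, 0.011]
contact_force: [-0.4, 0.6, -1.5]
grip_width: 0.0612
gripper_force: 44.8
```

>>> {"api": "step_arm", "payload": {
  "rows": [
    [0, 0, -0.006, 0, 0, 0],
    [0, 0, -0.012, 0, 0, 0],
    [0, 0, -0.014, 0, 0, 0]
  ]
}}

```text
clock: 10.18
tcp_pos: [0.4422, -0.0162, 0.0342]
orientation: [2.496, 1.906, 0.003]
contact_force: [0.3, 0.6, -1.8]
grip_width: 0.0613
gripper_force: 44.8
```

>>> {"api": "step_arm", "payload": {
  "rows": [
    [0, 0, -0.003, 0, 0, 0],
    [0, 0, -0.003, 0, 0, 0]
  ]
}}

```text
clock: 10.35
tcp_pos: [0.4422, -0.0161, 0.0328]
orientation: [2.496, 1.906, 0.004]
contact_force: [0.3, -0.5, 5.7]
grip_width: 0.0609
gripper_force: 45.7
```

>>> {"api": "step_arm", "payload": {
  "rows": [
    [0, 0, 0, 0, 0, 0],
    [0, 0, 0, 0, 0, 0],
    [0, 0, 0, 0, 0, 0],
    [0, 0, 0, 0, 0, 0],
    [0, 0, 0.02, 0, 0, 0]
  ],
  "jaw": 0
}}

```text
clock: 10.77
tcp_pos: [0.4401, -0.0162, 0.0426]
orientation: [-2.495, -1.907, 0.003]
contact_force: [-0.4, 0.1, -0.1]
grip_width: 0.0855
gripper_force: 0.0
```

>>> {"api": "step_arm", "payload": {
  "rows": [
    [0, 0, 0.07, 0, 0, 0],
    [0, 0, 0.14, 0, 0, 0],
    [0, 0, 0.2, 0, 0, 0],
    [0, 0, 0.26, 0, 0, 0],
    [0, 0, 0.26, 0, 0, 0]
  ]
}}

```text
clock: 11.18
tcp_pos: [0.4448, -0.0164, 0.2053]
orientation: [2.494, 1.904, 0.016]
contact_force: [0.8, 0.6, 0.2]
grip_width: 0.0857
gripper_force: 0.0
```

>>> {"api": "step_arm", "payload": {
  "rows": [
    [0.06, -0.03, 0, 0, 0, -0.04],
    [0.12, -0.06, 0, 0, 0, -0.08],
    [0.18, -0.09, 0, 0, 0, -0.12],
    [0.24, -0.12, 0, 0, 0, -0.16],
    [0.3, -0.15, 0, 0, 0, -0.2]
  ]
}}

```text
clock: 11.6
tcp_pos: [0.6226, -0.1068, 0.1989]
orientation: [-2.964, -1.04, 0.0]
contact_force: [-0.2, 0.2, 0.8]
grip_width: 0.0855
gripper_force: 0.0
```

>>> {"api": "step_arm", "payload": {
  "rows": [
    [0.04, -0.01, 0, 0, 0, -0.04],
    [0.05, -0.015, 0, 0, 0, -0.08],
    [0.05, -0.015, -0.04, 0, 0, -0.12],
    [0.05, -0.015, -0.06, 0, 0, -0.16],
    [0.05, -0.015, -0.06, 0, 0, -0.2]
  ]
}}

```text
clock: 12.02
tcp_pos: [0.6493, -0.1146, 0.1597]
orientation: [-3.14, -0.076, 0.009]
contact_force: [0.2, 0.2, -0.3]
grip_width: 0.0854
gripper_force: 0.0
```

>>> {"api": "step_arm", "payload": {
  "rows": [
    [0, 0, 0, 0, 0, -0.015],
    [0, 0, 0, 0, 0, -0.015],
    [0, 0, 0, 0, 0, -0.015]
  ]
}}

```text
clock: 12.27
tcp_pos: [0.6509, -0.1151, 0.1629]
orientation: [3.141, 0.015, -0.001]
contact_force: [-0.4, 0.6, 0.6]
grip_width: 0.0854
gripper_force: 0.0
```

```bash
cat > see.py <<'E'
from h import *
o=r.get_obs();im=eyes.grab_frame("wrist");K,E=pose("wrist",o)
print(o["tcp_pos"].round(4),np.degrees(np.arctan2(*R.from_rotvec(o["orientation"]).as_matrix()[1::-1,1])).round(1))
import sys
for a in sys.argv[1:]:
    c,z=a.split(":")
    for b in blobs(im,c,300): print(c,z,b.min(0),b.max(0),rect(K,E,b,float(z)))
E
python3 see.py green:.103 green:.004 blue:.063 yellow:.044
```

```text
[ 0.6509 -0.1151  0.1629] -89.4
green .103 [265 126] [380 301] [ 650.5 -114.2  103.6   60.9   -1.2]
green .103 [467 188] [639 281] [ 641.5 -251.1  102.7   55.4  -87.5]
green .004 [265 126] [380 301] [ 613.8 -114.5  158.1   92.9   -1.2]
green .004 [467 188] [639 281] [ 600.2 -323.2  156.6   84.5  -87.5]
blue .063 [273  92] [370 127] [ 709.3 -114.9   60.9   20.6   89.2]
blue .063 [358 342] [437 377] [ 520.5 -174.1   60.3   29.    85.6]
yellow .044 [197 341] [265 366] [508.1 -40.2  57.5  13.4  74.7]
```

>>> {"api": "step_arm", "payload": {
  "rows": [
    [0, 0.001, -0.05, 0, 0, -0.01],
    [0, 0.001, -0.1, 0, 0, -0.01],
    [0, 0.001, -0.126, 0, 0, -0.01],
    [0, 0.001, -0.126, 0, 0, -0.01]
  ]
}}

```text
clock: 12.65
tcp_pos: [0.6488, -0.1137, 0.0843]
orientation: [-3.14, 0.035, 0.01]
contact_force: [-1.1, 0.4, 0.9]
grip_width: 0.0856
gripper_force: 0.0
```

>>> {"api": "step_arm", "payload": {
  "rows": [
    [0, 0, 0, 0, 0, 0],
    [0, 0, 0, 0, 0, 0],
    [0, 0, 0, 0, 0, 0],
    [0, 0, 0, 0, 0, 0],
    [0, 0, 0, 0, 0, 0]
  ],
  "jaw": 0.7
}}

```text
clock: 13.07
tcp_pos: [0.6523, -0.1151, 0.0898]
orientation: [3.141, -0.037, 0.005]
contact_force: [-0.6, 0.5, 7.2]
grip_width: 0.0612
gripper_force: 46.0
```

>>> {"api": "step_arm", "payload": {
  "rows": [
    [0, 0, 0.06, 0, 0, 0],
    [0, 0, 0.12, 0, 0, 0],
    [-0.01, -0.05, 0.13, 0, 0, 0.04],
    [-0.02, -0.11, 0.13, 0, 0, 0.08],
    [-0.04, -0.17, 0.13, 0, 0, 0.12]
  ]
}}

```text
clock: 13.48
tcp_pos: [0.6289, -0.2163, 0.1674]
orientation: [3.089, 0.565, 0.005]
contact_force: [-0.1, -1.3, -2.4]
grip_width: 0.0613
gripper_force: 45.1
```

>>> {"api": "step_arm", "payload": {
  "rows": [
    [-0.01, -0.06, 0, 0, 0, 0.04],
    [-0.02, -0.11, 0, 0, 0, 0.08],
    [-0.03, -0.15, 0, 0, 0, 0.12],
    [-0.04, -0.18, 0, 0, 0, 0.16],
    [-0.043, -0.181, 0, 0, 0, 0.2]
  ]
}}

```text
clock: 13.9
tcp_pos: [0.5983, -0.3315, 0.1667]
orientation: [2.772, 1.471, -0.004]
contact_force: [-0.9, -0.8, -1.3]
grip_width: 0.0608
gripper_force: 45.1
```

>>> {"api": "step_arm", "payload": {
  "rows": [
    [0, 0, 0, 0, 0, 0.04],
    [0, 0, 0, 0, 0, 0.08],
    [0, 0, 0, 0, 0, 0.12],
    [0, 0, 0, 0, 0, 0.16],
    [0, 0, 0, 0, 0, 0.2]
  ]
}}

```text
clock: 14.32
tcp_pos: [0.6011, -0.3254, 0.1661]
orientation: [2.18, 2.262, -0.0]
contact_force: [-0.6, -0.4, -1.6]
grip_width: 0.0612
gripper_force: 45.1
```

>>> {"api": "step_arm", "payload": {
  "rows": [
    [0, 0, 0, 0, 0, 0],
    [0, 0, 0, 0, 0, 0],
    [0, 0, 0, 0, 0, 0]
  ]
}}

```text
clock: 14.57
tcp_pos: [0.6012, -0.3253, 0.1659]
orientation: [-2.191, -2.251, 0.0]
contact_force: [-0.8, 0.2, -0.8]
grip_width: 0.0613
gripper_force: 45.1
```

```bash
python3 look.py green 0.013 g2
```

```text
tcp [ 0.6012 -0.3253  0.1659] tool y deg 1.5 F [-0.8  0.2 -0.8]
green [228 150] [411 369] held [ 599.8 -316.4   86.8   61.   -88.5] mat [ 601.8 -409.8  218.2  153.3  -88.5]
green [265  80] [372 141] held [ 598.1 -260.6   33.7   18.9    1.4] mat [ 597.7 -269.8   84.6   47.4    1.4]
```

>>> {"api": "step_arm", "payload": {
  "rows": [
    [0, 0, -0.06, 0, 0, 0.004],
    [0, 0, -0.12, 0, 0, 0.004],
    [0, 0, -0.17, 0, 0, 0.004],
    [0, 0, -0.208, 0, 0, 0.004],
    [0, 0, -0.208, 0, 0, 0.004]
  ]
}}

```text
clock: 15.03
tcp_pos: [0.5981, -0.323, 0.0355]
orientation: [-2.168, -2.261, 0.005]
contact_force: [-1.6, 0.6, -2.6]
grip_width: 0.0611
gripper_force: 45.0
```

>>> {"api": "step_arm", "payload": {
  "rows": [
    [0, 0, -0.006, 0, 0, 0],
    [0, 0, -0.012, 0, 0, 0],
    [0, 0, -0.016, 0, 0, 0]
  ]
}}

```text
clock: 15.28
tcp_pos: [0.6026, -0.326, 0.0332]
orientation: [2.171, 2.266, 0.001]
contact_force: [0.2, 0.3, -2.2]
grip_width: 0.0611
gripper_force: 45.1
```

>>> {"api": "step_arm", "payload": {
  "rows": [
    [0, 0, -0.003, 0, 0, 0],
    [0, 0, -0.003, 0, 0, 0]
  ]
}}

```text
clock: 15.45
tcp_pos: [0.6023, -0.3257, 0.031]
orientation: [2.172, 2.267, 0.001]
contact_force: [0.4, -1.2, -0.3]
grip_width: 0.0613
gripper_force: 45.3
```

>>> {"api": "step_arm", "payload": {
  "rows": [
    [0, 0, -0.002, 0, 0, 0],
    [0, 0, -0.002, 0, 0, 0]
  ]
}}

```text
clock: 15.62
tcp_pos: [0.6023, -0.3258, 0.0308]
orientation: [2.172, 2.267, 0.002]
contact_force: [-1.1, 1.8, 8.7]
grip_width: 0.0609
gripper_force: 46.4
```

>>> {"api": "step_arm", "payload": {
  "rows": [
    [0, 0, 0, 0, 0, 0],
    [0, 0, 0, 0, 0, 0],
    [0, 0, 0, 0, 0, 0],
    [0, 0, 0, 0, 0, 0],
    [0, 0, 0.02, 0, 0, 0]
  ],
  "jaw": 0
}}

```text
clock: 16.03
tcp_pos: [0.5998, -0.3243, 0.0385]
orientation: [-2.17, -2.266, 0.002]
contact_force: [-0.4, 0.3, -0.1]
grip_width: 0.0854
gripper_force: 0.0
```

>>> {"api": "step_arm", "payload": {
  "rows": [
    [0, 0, 0.07, 0, 0, 0],
    [0, 0, 0.14, 0, 0, 0],
    [0, 0, 0.2, 0, 0, 0],
    [0.01, 0.04, 0.2, 0, 0, -0.04],
    [0.02, 0.1, 0.2, 0, 0, -0.08]
  ]
}}

```text
clock: 16.45
tcp_pos: [0.6137, -0.271, 0.1655]
orientation: [2.446, 1.959, 0.004]
contact_force: [0.6, 0.5, 0.1]
grip_width: 0.0856
gripper_force: 0.0
```

>>> {"api": "step_arm", "payload": {
  "rows": [
    [0.01, 0.06, 0, 0, 0, -0.04],
    [0.03, 0.12, 0, 0, 0, -0.08],
    [0.05, 0.18, 0, 0, 0, -0.12],
    [0.06, 0.23, 0, 0, 0, -0.16],
    [0.06, 0.253, 0, 0, 0, -0.2]
  ]
}}

```text
clock: 16.87
tcp_pos: [0.6513, -0.1067, 0.1609]
orientation: [-2.927, -1.135, -0.004]
contact_force: [0.3, 0.3, -0.7]
grip_width: 0.0852
gripper_force: 0.0
```

>>> {"api": "step_arm", "payload": {
  "rows": [
    [0, 0, 0, 0, 0, -0.04],
    [0, 0, 0, 0, 0, -0.08],
    [0, 0, 0, 0, 0, -0.12],
    [0, 0, -0.03, 0, 0, -0.16],
    [0, 0, -0.03, 0, 0, -0.2]
  ]
}}

```text
clock: 17.28
tcp_pos: [0.6483, -0.1126, 0.1411]
orientation: [-3.136, -0.17, 0.003]
contact_force: [-1.3, -0.0, -0.9]
grip_width: 0.0852
gripper_force: 0.0
```

>>> {"api": "step_arm", "payload": {
  "rows": [
    [0, 0, 0, 0, 0, -0.035],
    [0, 0, 0, 0, 0, -0.035],
    [0, 0, 0, 0, 0, -0.035]
  ]
}}

```text
clock: 17.53
tcp_pos: [0.6495, -0.1133, 0.1429]
orientation: [3.141, 0.012, 0.0]
contact_force: [-0.0, -0.0, -0.3]
grip_width: 0.0855
gripper_force: 0.0
```

```bash
python3 see.py green:.044 blue:.063 red:.063
```

```text
[ 0.6495 -0.1133  0.1429] -89.6
green .044 [535 221] [639 305] [ 602.2 -306.4   76.8   64.6  -87.3]
green .044 [478 193] [639 292] [ 617.3 -276.9  104.1   71.9  -87.6]
blue .063 [271  90] [378 305] [ 650.2 -114.3  138.9   61.    -0.7]
blue .063 [386 357] [428 377] [ 530.6 -174.    30.    15.5   84.6]
red .063 [ 0 85] [114 302] [6.518e+02 5.740e+01 1.389e+02 6.750e+01 6.000e-01]
```

Blue measures as expected: 139 x 61 at (650,-114). Now I descend and grip it.

>>> {"api": "step_arm", "payload": {
  "rows": [
    [0.001, -0.001, -0.05, 0, 0, -0.006],
    [0.001, -0.001, -0.1, 0, 0, -0.006],
    [0.001, -0.001, -0.15, 0, 0, -0.006],
    [0.001, -0.001, -0.163, 0, 0, -0.006],
    [0.001, -0.001, -0.163, 0, 0, -0.006]
  ]
}}

```text
clock: 18.0
tcp_pos: [0.6484, -0.1136, 0.0428]
orientation: [-3.141, 0.021, 0.006]
contact_force: [-0.4, 0.5, 0.5]
grip_width: 0.0859
gripper_force: 0.0
```

>>> {"api": "step_arm", "payload": {
  "rows": [
    [0, 0, 0, 0, 0, 0],
    [0, 0, 0, 0, 0, 0],
    [0, 0, 0, 0, 0, 0],
    [0, 0, 0, 0, 0, 0],
    [0, 0, 0, 0, 0, 0]
  ],
  "jaw": 0.7,
  "squeeze": 50
}}

```text
clock: 18.42
tcp_pos: [0.6515, -0.1149, 0.0472]
orientation: [3.141, -0.023, 0.006]
contact_force: [-1.1, -0.6, 6.4]
grip_width: 0.0608
gripper_force: 56.8
```

>>> {"api": "step_arm", "payload": {
  "rows": [
    [0, 0, 0.06, 0, 0, 0],
    [0, 0, 0.12, 0, 0, 0],
    [-0.02, -0.01, 0.18, 0, 0, 0.04],
    [-0.06, -0.03, 0.19, 0, 0, 0.08],
    [-0.1, -0.06, 0.19, 0, 0, 0.12]
  ]
}}

```text
clock: 18.83
tcp_pos: [0.592, -0.1492, 0.1622]
orientation: [3.086, 0.578, 0.01]
contact_force: [-0.6, -1.6, -3.9]
grip_width: 0.0615
gripper_force: 57.0
```

>>> {"api": "step_arm", "payload": {
  "rows": [
    [-0.06, -0.03, 0, 0, 0, 0.04],
    [-0.12, -0.06, 0, 0, 0, 0.08],
    [-0.18, -0.09, 0, 0, 0, 0.12],
    [-0.23, -0.12, 0, 0, 0, 0.16],
    [-0.248, -0.1325, 0, 0, 0, 0.2]
  ]
}}

```text
clock: 19.25
tcp_pos: [0.4354, -0.232, 0.1591]
orientation: [-2.766, -1.486, 0.002]
contact_force: [0.2, -0.8, -2.9]
grip_width: 0.0612
gripper_force: 57.0
```

>>> {"api": "step_arm", "payload": {
  "rows": [
    [0, 0, 0, 0, 0, 0.04],
    [0, 0, 0, 0, 0, 0.08],
    [0, 0, 0, 0, 0, 0.12],
    [0, 0, 0, 0, 0, 0.16],
    [0, 0, 0, 0, 0, 0.16]
  ]
}}

```text
clock: 19.67
tcp_pos: [0.4409, -0.2298, 0.1593]
orientation: [2.307, 2.131, 0.002]
contact_force: [0.7, 0.2, -3.1]
grip_width: 0.0613
gripper_force: 56.9
```

>>> {"api": "step_arm", "payload": {
  "rows": [
    [0, 0, 0, 0, 0, 0],
    [0, 0, 0, 0, 0, 0]
  ]
}}

```text
clock: 19.83
tcp_pos: [0.4411, -0.2296, 0.1589]
orientation: [2.315, 2.123, 0.0]
contact_force: [0.3, -0.9, -2.4]
grip_width: 0.0608
gripper_force: 56.9
```

```bash
python3 look.py blue 0.016 b2
```

```text
tcp [ 0.4411 -0.2296  0.1589] tool y deg -5.0 F [ 0.3 -0.9 -2.4]
blue [221  80] [417 369] held [ 441.7 -208.5  105.8   61.    85. ] mat [ 434.9 -283.5  266.4  153.6   85. ]
```

>>> {"api": "step_arm", "payload": {
  "rows": [
    [0, 0, -0.06, 0, 0, 0.003],
    [0, 0, -0.12, 0, 0, 0.003],
    [0, 0, -0.17, 0, 0, 0.003],
    [0, 0, -0.194, 0, 0, 0.003],
    [0, 0, -0.194, 0, 0, 0.003]
  ]
}}

```text
clock: 20.3
tcp_pos: [0.439, -0.2285, 0.0393]
orientation: [-2.299, -2.133, 0.005]
contact_force: [-0.5, -0.5, -2.7]
grip_width: 0.0613
gripper_force: 56.8
```

>>> {"api": "step_arm", "payload": {
  "rows": [
    [0, 0, -0.006, 0, 0, 0],
    [0, 0, -0.012, 0, 0, 0],
    [0, 0, -0.014, 0, 0, 0]
  ]
}}

```text
clock: 20.55
tcp_pos: [0.442, -0.2299, 0.0346]
orientation: [2.301, 2.137, 0.001]
contact_force: [-0.5, 0.2, -3.1]
grip_width: 0.0613
gripper_force: 56.9
```

>>> {"api": "step_arm", "payload": {
  "rows": [
    [0, 0, -0.003, 0, 0, 0],
    [0, 0, -0.003, 0, 0, 0]
  ]
}}

```text
clock: 20.72
tcp_pos: [0.442, -0.2299, 0.0331]
orientation: [2.301, 2.137, 0.002]
contact_force: [-0.9, 0.2, 0.4]
grip_width: 0.061
gripper_force: 57.3
```

>>> {"api": "step_arm", "payload": {
  "rows": [
    [0, 0, -0.001, 0, 0, 0],
    [0, 0, -0.001, 0, 0, 0],
    [0, 0, -0.001, 0, 0, 0],
    [0, 0, -0.001, 0, 0, 0],
    [0, 0, 0.02, 0, 0, 0]
  ],
  "jaw": 0
}}

```text
clock: 21.13
tcp_pos: [0.4401, -0.229, 0.0429]
orientation: [-2.3, -2.137, 0.002]
contact_force: [-0.1, 0.9, -0.2]
grip_width: 0.0853
gripper_force: 0.0
```

>>> {"api": "step_arm", "payload": {
  "rows": [
    [0, 0, 0.07, 0, 0, 0],
    [0, 0, 0.14, 0, 0, 0],
    [0, 0, 0.2, 0, 0, 0],
    [0.03, 0.04, 0.2, 0, 0, -0.03],
    [0.06, 0.08, 0.2, 0, 0, -0.067]
  ]
}}

```text
clock: 21.55
tcp_pos: [0.4784, -0.183, 0.167]
orientation: [2.519, 1.871, 0.007]
contact_force: [0.2, 1.2, -0.6]
grip_width: 0.0854
gripper_force: 0.0
```

>>> {"api": "step_arm", "payload": {
  "rows": [
    [0.04, 0.05, 0, 0, 0, -0.04],
    [0.07, 0.1, 0, 0, 0, -0.08],
    [0.1, 0.15, 0, 0, 0, -0.12],
    [0.13, 0.2, 0, 0, 0, -0.16],
    [0.16, 0.25, 0, 0, 0, -0.2]
  ]
}}

```text
clock: 21.97
tcp_pos: [0.5738, -0.0298, 0.1642]
orientation: [-2.974, -1.012, -0.001]
contact_force: [0.4, -1.2, -0.5]
grip_width: 0.0855
gripper_force: 0.0
```

>>> {"api": "step_arm", "payload": {
  "rows": [
    [0.03, 0.05, 0, 0, 0, -0.04],
    [0.07, 0.1, 0, 0, 0, -0.08],
    [0.1, 0.14, 0, 0, 0, -0.12],
    [0.128, 0.157, 0, 0, 0, -0.16],
    [0.128, 0.157, -0.03, 0, 0, -0.2]
  ]
}}

```text
clock: 22.38
tcp_pos: [0.655, 0.0679, 0.1484]
orientation: [-3.139, -0.059, -0.012]
contact_force: [1.0, -0.6, 0.0]
grip_width: 0.0858
gripper_force: 0.0
```

>>> {"api": "step_arm", "payload": {
  "rows": [
    [0, 0, 0, 0, 0, 0],
    [0, 0, 0, 0, 0, 0],
    [0, 0, 0, 0, 0, 0]
  ]
}}

```text
clock: 22.63
tcp_pos: [0.6494, 0.0616, 0.1464]
orientation: [3.14, 0.061, -0.001]
contact_force: [0.7, -0.3, -0.5]
grip_width: 0.0856
gripper_force: 0.0
```

```bash
python3 see.py red:.063
```

```text
[0.6494 0.0616 0.1464] -87.8
red .063 [270  87] [376 301] [651.4  61.9 139.3  61.3   1. ]
```

>>> {"api": "step_arm", "payload": {
  "rows": [
    [0.002, 0.0005, -0.05, 0, 0, -0.006],
    [0.002, 0.0005, -0.1, 0, 0, -0.006],
    [0.002, 0.0005, -0.15, 0, 0, -0.006],
    [0.002, 0.0005, -0.168, 0, 0, -0.006],
    [0.002, 0.0005, -0.168, 0, 0, -0.006]
  ]
}}

```text
clock: 23.1
tcp_pos: [0.6493, 0.0624, 0.0434]
orientation: [3.141, 0.029, -0.007]
contact_force: [-0.4, 0.5, -0.3]
grip_width: 0.0854
gripper_force: 0.0
```

>>> {"api": "step_arm", "payload": {
  "rows": [
    [0, 0, 0, 0, 0, 0],
    [0, 0, 0, 0, 0, 0],
    [0, 0, 0, 0, 0, 0],
    [0, 0, 0, 0, 0, 0],
    [0, 0, 0, 0, 0, 0]
  ],
  "jaw": 0.7
}}

```text
clock: 23.52
tcp_pos: [0.6529, 0.0623, 0.0479]
orientation: [-3.141, -0.028, -0.006]
contact_force: [-0.3, -0.9, 8.0]
grip_width: 0.0611
gripper_force: 57.0
```

>>> {"api": "step_arm", "payload": {
  "rows": [
    [0, 0, 0.06, 0, 0, 0],
    [0, 0, 0.12, 0, 0, 0],
    [-0.02, 0.01, 0.18, 0, 0, 0.04],
    [-0.06, 0.03, 0.19, 0, 0, 0.08],
    [-0.1, 0.06, 0.19, 0, 0, 0.12]
  ]
}}

```text
clock: 23.93
tcp_pos: [0.5932, 0.097, 0.1635]
orientation: [3.079, 0.617, 0.012]
contact_force: [0.2, 1.0, -2.6]
grip_width: 0.0609
gripper_force: 56.7
```

>>> {"api": "step_arm", "payload": {
  "rows": [
    [-0.05, 0.04, 0, 0, 0, 0.04],
    [-0.11, 0.08, 0, 0, 0, 0.08],
    [-0.16, 0.12, 0, 0, 0, 0.12],
    [-0.21, 0.16, 0, 0, 0, 0.16],
    [-0.255, 0.203, 0, 0, 0, 0.2]
  ]
}}

```text
clock: 24.35
tcp_pos: [0.4361, 0.2212, 0.16]
orientation: [-2.738, -1.538, -0.001]
contact_force: [1.1, 0.3, -2.9]
grip_width: 0.0613
gripper_force: 56.7
```

>>> {"api": "step_arm", "payload": {
  "rows": [
    [0, 0, 0, 0, 0, 0.04],
    [0, 0, 0, 0, 0, 0.08],
    [0, 0, 0, 0, 0, 0.12],
    [0, 0, 0, 0, 0, 0.127],
    [0, 0, 0, 0, 0, 0.127]
  ]
}}

```text
clock: 24.77
tcp_pos: [0.4383, 0.2206, 0.1599]
orientation: [-2.388, -2.041, -0.002]
contact_force: [0.7, -0.2, -2.6]
grip_width: 0.0612
gripper_force: 56.7
```

>>> {"api": "step_arm", "payload": {
  "rows": [
    [0, 0, 0, 0, 0, 0],
    [0, 0, 0, 0, 0, 0]
  ]
}}

```text
clock: 24.93
tcp_pos: [0.4383, 0.2205, 0.1594]
orientation: [2.389, 2.04, 0.0]
contact_force: [0.1, 0.8, -2.2]
grip_width: 0.0608
gripper_force: 56.7
```

```bash
python3 look.py red 0.016 r2
```

```text
tcp [0.4383 0.2205 0.1594] tool y deg -9.0 F [ 0.1  0.8 -2.2]
red [222  78] [417 369] held [440.4 241.8 106.4  60.7  80.9] mat [428.1 167.7 268.2 153.   80.9]
```

View pics/r2.png

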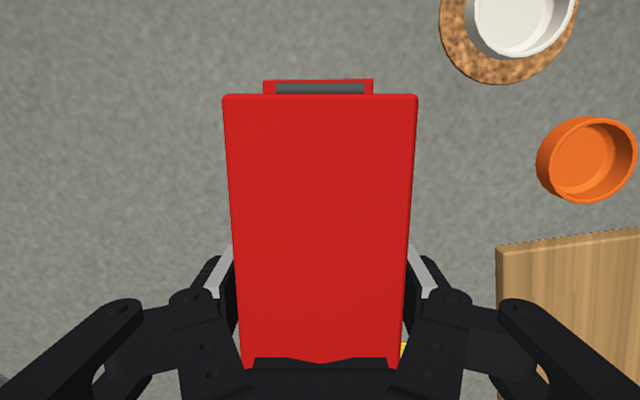

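The red box is held level (lid rows 95..369), and its mat's end peeks out centred above it at (318,86). I lower it.

>>> {"api": "step_arm", "payload": {
  "rows": [
    [0, 0, -0.06, 0, 0, 0.003],
    [0, 0, -0.12, 0, 0, 0.003],
    [0, 0, -0.17, 0, 0, 0.003],
    [0, 0, -0.194, 0, 0, 0.003],
    [0, 0, -0.194, 0, 0, 0.003]
  ]
}}

```text
clock: 25.4
tcp_pos: [0.4362, 0.2194, 0.0399]
orientation: [-2.377, -2.054, 0.01]
contact_force: [-0.1, -0.2, -2.0]
grip_width: 0.061
gripper_force: 56.5
```

>>> {"api": "step_arm", "payload": {
  "rows": [
    [0, 0, -0.006, 0, 0, 0],
    [0, 0, -0.012, 0, 0, 0],
    [0, 0, -0.014, 0, 0, 0]
  ]
}}

```text
clock: 25.65
tcp_pos: [0.439, 0.2212, 0.0352]
orientation: [2.376, 2.055, 0.003]
contact_force: [-0.0, -0.2, -1.9]
grip_width: 0.0612
gripper_force: 56.6
```

>>> {"api": "step_arm", "payload": {
  "rows": [
    [0, 0, -0.003, 0, 0, 0],
    [0, 0, -0.003, 0, 0, 0]
  ]
}}

```text
clock: 25.82
tcp_pos: [0.4389, 0.2213, 0.0338]
orientation: [-2.376, -2.055, -0.003]
contact_force: [-1.4, -0.7, 3.2]
grip_width: 0.0611
gripper_force: 57.5
```

>>> {"api": "step_arm", "payload": {
  "rows": [
    [0, 0, 0, 0, 0, 0],
    [0, 0, 0, 0, 0, 0],
    [0, 0, 0, 0, 0, 0],
    [0, 0, 0, 0, 0, 0],
    [0, 0, 0.02, 0, 0, 0]
  ],
  "jaw": 0
}}

```text
clock: 26.23
tcp_pos: [0.4372, 0.2203, 0.0436]
orientation: [-2.376, -2.055, 0.004]
contact_force: [1.0, 1.2, 0.4]
grip_width: 0.0853
gripper_force: 0.0
```

>>> {"api": "step_arm", "payload": {
  "rows": [
    [0, 0, 0.07, 0, 0, 0],
    [0, 0, 0.14, 0, 0, 0],
    [0, 0, 0.21, 0, 0, 0],
    [0, 0, 0.28, 0, 0, 0],
    [0, 0, 0.35, 0, 0, 0]
  ]
}}

```text
clock: 26.65
tcp_pos: [0.4378, 0.2201, 0.255]
orientation: [2.377, 2.054, -0.0]
contact_force: [0.7, 1.5, -0.4]
grip_width: 0.0853
gripper_force: 0.0
```

>>> {"api": "step_arm", "payload": {
  "rows": [
    [0, 0.06, 0.02, 0, 0, 0],
    [0, 0.12, 0.04, 0, 0, 0],
    [0, 0.18, 0.06, 0, 0, 0],
    [0, 0.24, 0.08, 0, 0, 0],
    [0, 0.3, 0.1, 0, 0, 0]
  ]
}}

```text
clock: 27.07
tcp_pos: [0.4376, 0.4024, 0.3138]
orientation: [-2.376, -2.055, -0.001]
contact_force: [0.8, -0.1, -0.2]
grip_width: 0.0853
gripper_force: 0.0
```

>>> {"api": "step_arm", "payload": {
  "rows": [
    [0, 0, 0, 0, 0, 0],
    [0, 0, 0, 0, 0, 0],
    [0, 0, 0, 0, 0, 0]
  ]
}}

```text
clock: 27.32
tcp_pos: [0.4381, 0.3999, 0.3125]
orientation: [2.376, 2.054, -0.002]
contact_force: [-0.4, 0.6, -0.0]
grip_width: 0.0856
gripper_force: 0.0
```

```bash
python3 - <<'E'
from h import *
for n in("side","scene"):
    im=eyes.grab_frame(n);K,E=pose(n);cv2.imwrite(f"pics/{n}9.png",im[:,:,::-1])
    for c,z in(("red",.049),("blue",.049),("green",.044),("yellow",.044)):
        for b in blobs(im,c,100): print(n,c,b.mean(0).round(),rect(K,E,b,z))
E
```

```text
side red [258. 204.] [427.3 190.9 199.2  79.4  81.9]
side blue [322. 291.] [ 442.1 -233.4  142.5   61.6   86.1]
side blue [321. 310.] [ 427.4 -263.1  151.2   79.3   85.9]
side green [391. 302.] [ 588.5 -351.2  149.4   88.7  -87.5]
side yellow [289. 251.] [429.4 -49.  164.3  80.7  75. ]
scene red [416. 183.] [442.8 221.5 138.8  65.9  81.9]
scene red [414. 200.] [484.4 225.  149.1  76.9  81.7]
scene blue [278. 142.] [ 445.6 -227.2  137.1   60.9   85.9]
scene green [225. 165.] [ 605.2 -323.5   97.1   53.5  -87. ]
scene yellow [338. 170.] [4.690e+02 2.000e-01 1.533e+02 1.022e+02 7.490e+01]
```

View pics/side9.png

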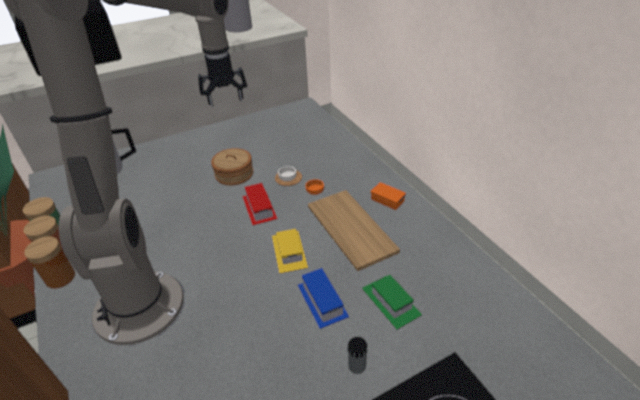

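View pics/scene9.png

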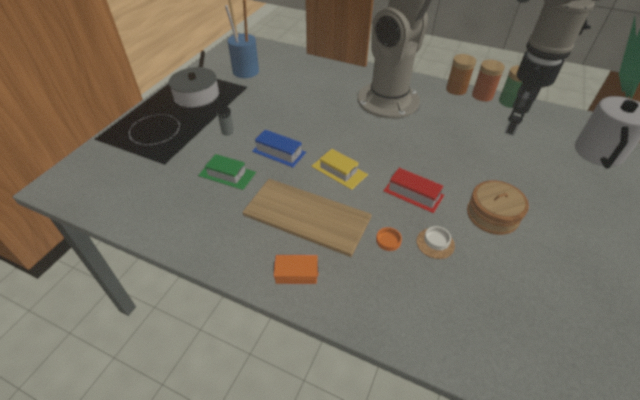

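Both views show every box centred on its own mat and the dish on the coaster. The steamer and shaker haven't moved, and the measured centres are within about 5 mm. I'm handing in.

```bash
python3 -c "
from bench import r
print(r.hand_in())"
```

```text
the job is handed in; nothing more can be done
None
```

I handed the job in at about 27 s of the 133 s allowed: all four boxes stand on the mats of their lid colours and the white dish is on the coaster, each about 5 mm or less off centre by my measurements. The steamer and shaker were not touched, and the hand-in returned no verdict.

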